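Set the turret depth stop of a drill stand to its third step

TASK

Set the depth stop of the drill stand to its third step: turn the clicking six-position turret until the third screw, counting the lowest as one and going up, sits clicked in under the stop rod. Then press the rod's knob down gently until its sprung foot bears on that screw, and let go. Do not force anything, and leave the other things on the bench where they are.

Things in the scene. Friction and masses are not known exactly. Their poses are not given: they have to be found in the camera images.
- stand: Grey fixed stand. Origin: underside centre of its round foot (168 mm wide, 34 mm high), on the turret's axis; z up. Its +x axis points to the steel column (24 mm thick, collar 42 mm, 156 mm high), 108 mm from the turret's axis; the -x side, towards the robot, is open.
- bracket_end (a point): Top of the bracket that reaches from the column to the stop rod, at the rod's axis: 154 mm above the bench, 42 mm from the turret's axis on the stand's +x side. The bracket's underside is 124 mm above the bench, its end 30 mm wide.
- turret: Aluminium disc 154 mm wide on the foot, turning both ways about its vertical axis. Origin: on the axis in its upper face, 47 mm above the bench; x axis to screw 3; z up. A sprung detent clicks every 60 deg with a screw under the rod: some 5 N at a pin moves it off; past half-way (30 deg) it snaps on by itself. It starts 1 to 3 clicks, either way, from having screw 3 under the rod.
- pin_a (a point): Mid-height of one of six equal upright steel pins for pushing the turret round: 12 mm thick, 32 mm high from the turret's face, on a circle of 68 mm radius, at 30, 90, 150, 210, 270 and 330 deg from the turret's x axis, between the screws; this is the one at 30 deg.
- step_3 (a point): Foot of screw 3, on its axis in the turret's upper face. Six stop screws (heads 13 mm thick) stand on a 42 mm radius, 60 deg apart; counter-clockwise from above they rise from screw 1, some 8 mm high, by 8 mm each to screw 6, 48 mm, next to which stands screw 1. They are roughly set: 2 mm up or down, screw 3 (24 mm) even 3.5 mm.
- stop_rod: Upright rod, 10 mm thick, in the bracket: round black knob on top (32 mm wide, 16 mm high), brass foot (13 mm wide) below. Origin: centre of the knob's top face; z up. Starts raised, this face 215 to 221 mm above the bench. Pushed on top it slides down up to 60 mm, against about 3 N, and stays where it is left.
- rod_foot (a point): Centre of the under face of the rod's brass foot when not pressed in, 108 mm below the knob's top face. The foot is sprung against the rod: 8 N per mm, 6 mm of travel. It starts above all screws.
- sanding_block: Bystander: cork sanding block, 55x96x31 mm, to the right of the stand. Origin: underside centre.
- offcut_3: Bystander: brown sawn offcut, 30x85x12 mm, lying in front of the stand. Origin: underside centre.
- block_2: Bystander: dark wooden block, 50x80x22 mm, at the right of the bench. Origin: underside centre.

How it is judged:
By the outcome, as a careful person would: the job done as asked, in the order asked, and still so for the second after the job is handed in, with the robot touching nothing.
It also fails if it takes over 67 s, if anything falls off the work surface, if the arm or the gripper's body presses on something with over 40 N, if the wrist force passes 120 N, or if a joint passes its speed limit or range.

ROBOT

A 7-joint arm with a two-finger parallel gripper is mounted at the origin on a cart in front of the work surface, level with it; the furniture and walls round the work are solid. World frame = base frame: x ahead of the robot, y to its left, z up, the work surface at z = 0. Lengths are in m, angles in rad, forces in N, time in s.
With the tool pointing down it reaches from about 0.425 to 0.875 m from the base axis. Payload 4.7 kg.
Tool frame: the origin (TCP) lies midway between the tips of the shut fingers; the grasp point (between the pads) lies 19 mm behind it; z points along the fingers, y is the direction in which the jaws open and shut (so a half turn about z gives the same grasp; the last joint's range is limited). The gripper opens to 87 mm and grips with 3 to 60 N. Pads are 19 mm wide; open, the fingers measure 117 mm over their backs; the gripper's body (75 mm by 190 mm) begins 51 mm behind the grasp point.
Start: joints at [-1.094, 0.321, -0.07, 1.45, 0.023, 1.371, -0.057], TCP at [0.29, 0.582, 0.223] pointing down, gripper open.
Joint ranges: [-2.86, 2.86], [-0.3, 2.09], [-1.38, 1.24], [0.06, 2.45], [-1.56, 4.7], [0.09, 2.05], [-2.69, 2.69]. Speed limits (rad/s): [2.57, 2.57, 3.14, 3.14, 3.14, 3.14, 3.14].

INTERFACE

Orientations are given as a unit quaternion [w, x, y, z].
In Python, from station import status, eyes, finish_job, models gives the robot as it stands. The module is installed in compiled form; this text tells all that it offers.
- The arm moves only by the shell command python3 -m pendant 'ROWS' [FORCE]. ROWS is JSON, a list of rows, each an object of numbers: "dx", "dy", "dz": the shift along the tool's x, y, z in m; "ax", "ay", "az": the turn, a rotation vector about the tool's x, y, z in rad; "gripper": the closure, from 0 (fully open) to 1 (shut). In form: [{"dx": .., "dy": .., "dz": .., "ax": .., "ay": .., "az": .., "gripper": ..}, ...]. A call has 1 to 12 rows; each row shifts and turns the pose as measured when the row begins, along the tool's axes as they then stand; what a row does not reach is not made up. A row lasts 1/12 s, in which the tool goes at most 41.7 mm and 7.16 degrees, less where a joint would pass 70% of its speed; a pose out of reach is approached as far as the arm can. A call is refused whole if a number of a shift passes 0.0417 or a number of a turn 0.125, either way. A call with a gripper value outside its range is refused whole. The fingers move at their own pace and stop on an object; FORCE is the grip in N (left out, the last holds). Time passes only in rows, so rows that do not move let the fingers close. It gives the time, the measured TCP pose, the force and the opening at its end, in the units of the state.
- status.sense(): the state, without advancing time (a new reading comes with each control period).
- eyes.camera(name): name is "scene" or "top" or "wrist"; returns a dict with "img" (420x560x3 uint8, red, green, blue), "fovy" (degrees; the focal length in pixels is half the picture's height over the tangent of half this angle, whatever the lens; pixels are square), "cx", "cy" (the principal point, pixels), "dist_coeffs" ([k1, k2, p1, p2, k3] as OpenCV has them; the pictures are not rectified), "xyz" and "attitude" of the camera in the world; the wrist camera has in their place "tool_from_camera" (4x4, takes a point from camera to tool coordinates, whose origin is the TCP and whose axes are the flange's). Camera axes: x right, y down, z forward; pixel columns grow to the right and rows downward; lengths in m; the calibration is good to about 2 mm. A picture is of the moment at which its call begins: read the wrist's pose just before it. There is no depth.
- finish_job(): hands the job in, once; it reports no verdict.
Trained networks look in a picture, given as the dict that the camera call returned (one of the last four; its "shot" number tells which), for a name from the list of things; names that differ only in an ending like _2 or _b are one class to them, and where a whole thing is asked for, a point or a joint stands for the part that bears it (a point fixed in the world has none). Each returns a list of dicts, best first, with "score" (0 to 1); they miss things now and then, are a little off and sometimes report something else, mostly with a low value. They report only what shows in the picture. A call takes as long as a camera call.
- models.find_in(picture, query): "point" ([x, y, z] in m, in world coordinates, good to about 4 mm: the middle of the surface that is visible of it).
The state is a dict: "time": time; "qpos": joint angles; "joint_vel": joint speeds; "tau": joint torques, N m; "eef_pos": TCP position; "ee_rot": TCP orientation; "contact_force": force on the tool from outside, world axes, zero at the start; "wrist_torque": the same for the moment, N m; "finger_gap": finger opening in m.
Only numpy, scipy, OpenCV 4.12 (cv2) and the standard library are available. Lean on these libraries where they do the work, as an engineer would, in place of code of your own. Each camera call takes 0.05 s, during which the arm holds its last target. There are 200 camera calls.

## Working session

There is one attempt and no reset: what is moved stays moved. The work goes in short steps, Python scripts to look and compute and a shell command to move; the robot and the scene stay as the last step left them, time stands still between calls to the robot, and variables do not carry over. Pictures are saved under pics/ and viewed, about 8 in all and at most 12, crops included, and the job is handed in when it is done.

```bash
mkdir -p pics; cat > h.py <<'E'
import numpy as np, cv2
from scipy.spatial.transform import Rotation as R
from station import status, eyes, models
def q(a): return R.from_quat([a[1],a[2],a[3],a[0]]).as_matrix()
def snap(n,f=None):
    s=status.sense(); p=eyes.camera(n)
    f_=p['img'].shape[0]/2/np.tan(np.radians(p['fovy'])/2)
    p['K']=np.array([[f_,0,p['cx']],[0,f_,p['cy']],[0,0,1]])
    if 'xyz' in p: T=np.eye(4);T[:3,:3]=q(p['attitude']) if np.size(p['attitude'])==4 else np.array(p['attitude']);T[:3,3]=p['xyz']
    else:
        W=np.eye(4);W[:3,:3]=q(s['ee_rot']);W[:3,3]=s['eef_pos'];T=W@np.array(p['tool_from_camera'])
    p['T']=T
    if f: cv2.imwrite('pics/'+f,p['img'][:,:,::-1])
    return p
def ray(p,u,v):
    d=cv2.undistortPoints(np.array([[[u,v]]],float),p['K'],np.array(p['dist_coeffs'],float))[0,0]
    return p['T'][:3,3],p['T'][:3,:3]@np.array([d[0],d[1],1])
def atz(p,u,v,z):
    o,d=ray(p,u,v);return o+d*(z-o[2])/d[2]
def proj(p,X):
    Ti=np.linalg.inv(p['T']);X=np.atleast_2d(X);C=X@Ti[:3,:3].T+Ti[:3,3]
    return cv2.projectPoints(C,np.zeros(3),np.zeros(3),p['K'],np.array(p['dist_coeffs'],float))[0][:,0]
E
python3 - <<'E'
from h import *
s=status.sense();print(s['time'],s['eef_pos'],s['ee_rot'])
for n in('top','scene'):
    p=snap(n,n+'0.png');print(n,p['T'].round(3).tolist())
    for k in ['stand','bracket_end','turret','pin_a','step_3','stop_rod','rod_foot','sanding_block','offcut_3','block_2']:
        print(k,[(np.round(r['point'],3).tolist(),round(r['score'],2),proj(p,r['point'])[0].round().tolist()) for r in models.find_in(p,k)][:6])
E
```

```text
0.0 [0.29000632 0.58109573 0.22149351] [-1.67484600e-04  2.29319598e-01  9.73350719e-01 -9.33798667e-04]
top [[-0.015, -0.982, 0.187, 0.329], [-1.0, 0.015, -0.006, -0.137], [0.003, -0.187, -0.982, 1.189], [0.0, 0.0, 0.0, 1.0]]
stand [([0.624, -0.12, 0.047], 0.7, [269.0, 177.0]), ([0.449, -0.333, 0.02], 0.56, [366.0, 255.0])]
bracket_end [([0.495, -0.056, 0.011], 0.36, [241.0, 237.0])]
turret [([0.607, -0.116, 0.05], 0.67, [267.0, 184.0]), ([0.497, -0.053, 0.012], 0.21, [240.0, 237.0])]
pin_a [([0.61, -0.114, 0.045], 0.91, [266.0, 183.0])]
step_3 [([0.61, -0.111, 0.048], 0.64, [265.0, 183.0])]
stop_rod [([0.654, -0.12, 0.216], 0.65, [267.0, 140.0]), ([0.614, -0.112, 0.047], 0.16, [265.0, 182.0])]
rod_foot [([0.659, -0.113, 0.218], 0.67, [263.0, 137.0])]
sanding_block [([0.582, -0.278, 0.033], 0.81, [340.0, 196.0])]
offcut_3 [([0.496, -0.051, 0.012], 0.79, [239.0, 237.0])]
block_2 [([0.449, -0.334, 0.018], 0.95, [366.0, 256.0])]
scene [[0.722, -0.524, 0.452, -0.015], [-0.692, -0.558, 0.458, -0.697], [0.012, -0.643, -0.766, 1.098], [0.0, 0.0, 0.0, 1.0]]
stand [([0.627, -0.132, 0.048], 0.6, [302.0, 222.0])]
bracket_end [([0.627, -0.129, 0.048], 0.58, [301.0, 222.0])]
turret [([0.609, -0.123, 0.048], 0.7, [295.0, 224.0])]
pin_a [([0.606, -0.12, 0.047], 0.73, [293.0, 224.0])]
step_3 [([0.606, -0.123, 0.046], 0.9, [294.0, 225.0])]
stop_rod [([0.652, -0.122, 0.222], 0.48, [310.0, 167.0])]
rod_foot [([0.653, -0.124, 0.218], 0.47, [311.0, 169.0])]
sanding_block [([0.577, -0.284, 0.031], 0.94, [332.0, 274.0])]
offcut_3 [([0.492, -0.047, 0.012], 0.59, [241.0, 240.0])]
block_2 [([0.451, -0.342, 0.02], 0.73, [313.0, 324.0]), ([0.628, -0.13, 0.045], 0.2, [302.0, 223.0])]
```

```bash
python3 - <<'E'
import cv2
a=cv2.imread('pics/top0.png')[90:270,190:390];b=cv2.imread('pics/scene0.png')[130:310,210:410]
cv2.imwrite('pics/c0.png',cv2.hconcat([cv2.resize(x,None,fx=2,fy=2,interpolation=cv2.INTER_CUBIC) for x in(a,b)]))
E
```

```text
(no output)
```

View pics/c0.png

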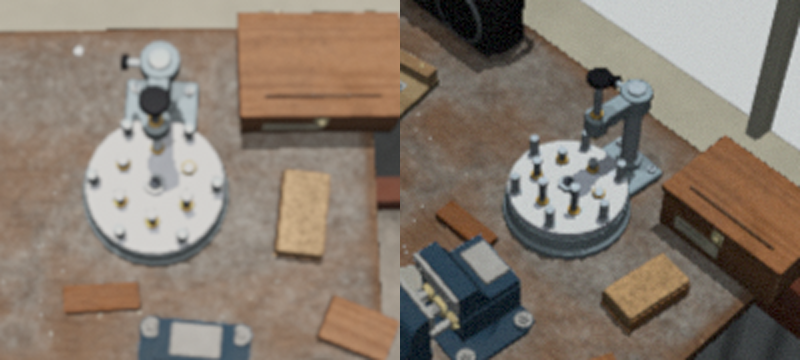

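View pics/scene0.png

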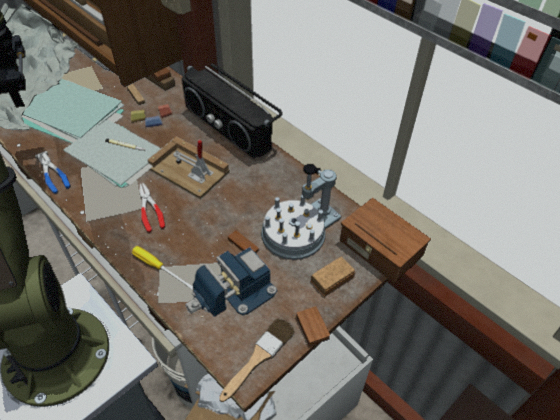

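```bash
cat >> h.py <<'E'
def tool(target,yaw_y=None):
    """remaining shift in tool axes to world target; turn az so that tool y points to world yaw (deg)"""
    s=status.sense();M=q(s['ee_rot']);d=M.T@(np.array(target)-s['eef_pos'])
    out=[d.round(4)]
    if yaw_y is not None:
        a=np.radians(yaw_y);y=np.array([np.cos(a),np.sin(a),0]);z=np.array([0,0,-1.]);D=np.c_[np.cross(y,z),y,z]
        out.append(R.from_matrix(M.T@D).as_rotvec().round(4))
    return out
E
python3 - <<'E'
from h import *
p=snap('wrist');print(np.round(p['tool_from_camera'],3).tolist(),p['fovy'])
print(tool([.5,-.12,.33],90))
t=snap('top');s=snap('scene')
# column top from both views, crop pixel guesses
print(atz(t,190+80,90+30,.156),atz(s,210+118,130+44,.156),atz(t,190+77,90+50,.218),atz(s,210+100,130+39,.218))
# blue thing top
for u,v in((150,330),(250,330)):print(atz(t,190+u/2,90+v/2,.06))
E
```

```text
[[0.0, -0.957, -0.29, 0.081], [1.0, 0.0, 0.001, 0.001], [-0.0, -0.29, 0.957, -0.162], [0.0, 0.0, 0.0, 1.0]] 58.37340190718723
[array([-0.501 , -0.5342, -0.1074]), array([ 0.    ,  0.    , -0.4628])]
[ 0.71768449 -0.12527464  0.156     ] [ 0.71747358 -0.12559867  0.156     ] [ 0.65364895 -0.11978347  0.218     ] [ 0.65055785 -0.12339813  0.218     ]
[ 0.44970604 -0.1100027   0.06      ]
[ 0.44802367 -0.21679048  0.06      ]
```

```bash
python3 -m pendant '[{"az":-0.1157,"dz":-0.027},{"az":-0.1157,"dz":-0.027},{"az":-0.1157,"dz":-0.027},{"az":-0.1157,"dz":-0.027},{"gripper":1,"dy":-0.02},{"dx":-0.0117,"dy":-0.039},{"dx":-0.0117,"dy":-0.039},{"dx":-0.0117,"dy":-0.039},{"dx":-0.0117,"dy":-0.039},{"dx":-0.0117,"dy":-0.039},{"dx":-0.0117,"dy":-0.039},{"dx":-0.0117,"dy":-0.039}]' 10
python3 -c "
from h import *
print(tool([.5,-.12,.33],90))"
```

```text
[array([-0.5009, -0.5342, -0.1074]), array([ 1.000e-04,  1.000e-04, -4.627e-01])]invalid input at $[0]: expected keys dx, dy, dz, ax, ay, az, gripper
```

```bash
python3 -m pendant '[{"dx":0,"dy":0,"dz":-0.027,"ax":0,"ay":0,"az":-0.1157,"gripper":1},{"dx":0,"dy":0,"dz":-0.027,"ax":0,"ay":0,"az":-0.1157,"gripper":1},{"dx":0,"dy":0,"dz":-0.027,"ax":0,"ay":0,"az":-0.1157,"gripper":1},{"dx":0,"dy":0,"dz":-0.027,"ax":0,"ay":0,"az":-0.1157,"gripper":1},{"dx":-0.0117,"dy":-0.039,"dz":0,"ax":0,"ay":0,"az":0,"gripper":1},{"dx":-0.0117,"dy":-0.039,"dz":0,"ax":0,"ay":0,"az":0,"gripper":1},{"dx":-0.0117,"dy":-0.039,"dz":0,"ax":0,"ay":0,"az":0,"gripper":1},{"dx":-0.0117,"dy":-0.039,"dz":0,"ax":0,"ay":0,"az":0,"gripper":1},{"dx":-0.0117,"dy":-0.039,"dz":0,"ax":0,"ay":0,"az":0,"gripper":1},{"dx":-0.0117,"dy":-0.039,"dz":0,"ax":0,"ay":0,"az":0,"gripper":1},{"dx":-0.0117,"dy":-0.039,"dz":0,"ax":0,"ay":0,"az":0,"gripper":1},{"dx":-0.0117,"dy":-0.039,"dz":0,"ax":0,"ay":0,"az":0,"gripper":1}]' 10
python3 -c "
from h import *
print(tool([.5,-.12,.33],90))"
```

```text
time: 2.25
eef_pos: [0.3891, 0.2728, 0.3323]
ee_rot: [-0.002, -0.022, 1.0, 0.002]
contact_force: [0.9, 0.7, 0.3]
finger_gap: 0.0154
[array([-0.0935, -0.3973,  0.0006]), array([ 0.0033, -0.0036,  0.0438])]
```

```bash
python3 -m pendant '[{"dx":-0.0095,"dy":-0.04,"dz":0,"ax":0,"ay":0,"az":0,"gripper":1},{"dx":-0.0095,"dy":-0.04,"dz":0,"ax":0,"ay":0,"az":0,"gripper":1},{"dx":-0.0095,"dy":-0.04,"dz":0,"ax":0,"ay":0,"az":0,"gripper":1},{"dx":-0.0095,"dy":-0.04,"dz":0,"ax":0,"ay":0,"az":0,"gripper":1},{"dx":-0.0095,"dy":-0.04,"dz":0,"ax":0,"ay":0,"az":0,"gripper":1},{"dx":-0.0095,"dy":-0.04,"dz":0,"ax":0,"ay":0,"az":0,"gripper":1},{"dx":-0.0095,"dy":-0.04,"dz":0,"ax":0,"ay":0,"az":0,"gripper":1},{"dx":-0.0095,"dy":-0.04,"dz":0,"ax":0,"ay":0,"az":0,"gripper":1},{"dx":-0.0095,"dy":-0.04,"dz":0,"ax":0,"ay":0,"az":0,"gripper":1},{"dx":-0.0095,"dy":-0.037,"dz":0,"ax":0,"ay":0,"az":0,"gripper":1},{"dx":0,"dy":0,"dz":0,"ax":0,"ay":0,"az":0,"gripper":1}]'
python3 - <<'E'
from h import *
print(tool([.5,-.12,.33],90))
p=snap('wrist','w1.png')
for k in ['turret','pin_a','step_3','stop_rod','rod_foot']:
    print(k,[(np.round(r['point'],3).tolist(),round(r['score'],2),proj(p,r['point'])[0].round().tolist()) for r in models.find_in(p,k)][:6])
E
```

```text
time: 3.17
eef_pos: [0.4987, -0.1371, 0.334]
ee_rot: [0.005, -0.016, 1.0, 0.003]
contact_force: [-1.3, -0.5, -0.4]
finger_gap: 0.0004
[array([-0.0018,  0.017 ,  0.0041]), array([0.0052, 0.009 , 0.0317])]
turret [([0.589, -0.109, 0.047], 0.65, [299.0, 232.0])]
pin_a [([0.592, -0.114, 0.05], 0.78, [295.0, 235.0])]
step_3 [([0.588, -0.109, 0.048], 0.7, [299.0, 231.0])]
stop_rod [([0.498, -0.052, 0.008], 0.66, [345.0, 158.0]), ([0.649, -0.129, 0.218], 0.46, [283.0, 363.0])]
rod_foot [([0.646, -0.127, 0.22], 0.63, [285.0, 362.0]), ([0.59, -0.116, 0.05], 0.28, [294.0, 234.0])]
```

View pics/w1.png

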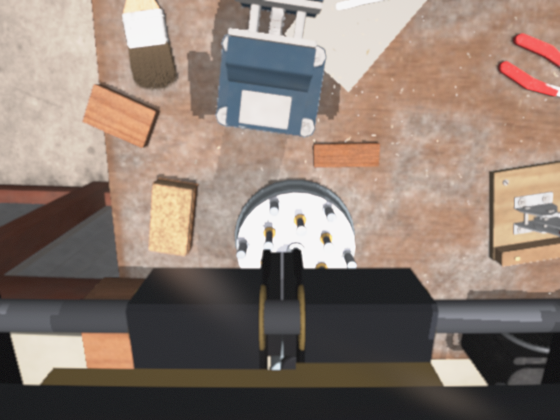

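```bash
python3 -m pendant '[{"dx":0.0165,"dy":0.006,"dz":-0.03,"ax":0,"ay":0,"az":0.03,"gripper":1},{"dx":0.0165,"dy":0.006,"dz":-0.03,"ax":0,"ay":0,"az":0,"gripper":1},{"dx":0.0165,"dy":0.006,"dz":-0.03,"ax":0,"ay":0,"az":0,"gripper":1},{"dx":0,"dy":0,"dz":0,"ax":0,"ay":-0.117,"az":0,"gripper":1},{"dx":0,"dy":0,"dz":0,"ax":0,"ay":-0.117,"az":0,"gripper":1},{"dx":0,"dy":0,"dz":0,"ax":0,"ay":-0.117,"az":0,"gripper":1},{"dx":0,"dy":0,"dz":0,"ax":0,"ay":0,"az":0,"gripper":1}]'
python3 - <<'E'
from h import *
p=snap('wrist','w2.png')
c=np.array([.609,-.119,.047])
u=proj(p,c)[0];print(u,p['T'][:3,3],p['T'][:3,2])
x0,y0=int(u[0])-110,int(u[1])-100
x0=max(0,min(560-220,x0));y0=max(0,min(420-200,y0))
print(x0,y0)
cv2.imwrite('pics/w2c.png',cv2.resize(np.ascontiguousarray(p['img'][y0:y0+200,x0:x0+220,::-1]),None,fx=3,fy=3,interpolation=cv2.INTER_CUBIC))
E
```

```text
time: 4.05
eef_pos: [0.4434, -0.0986, 0.428]
ee_rot: [0.103, -0.019, 0.994, 0.012]
contact_force: [-0.2, -1.8, 0.0]
finger_gap: 0.0007
[258.49212959 202.83736493] [ 0.33198847 -0.10484515  0.56975746] [ 0.47870415  0.03783001 -0.87716089]
148 102
```

View pics/w2c.png

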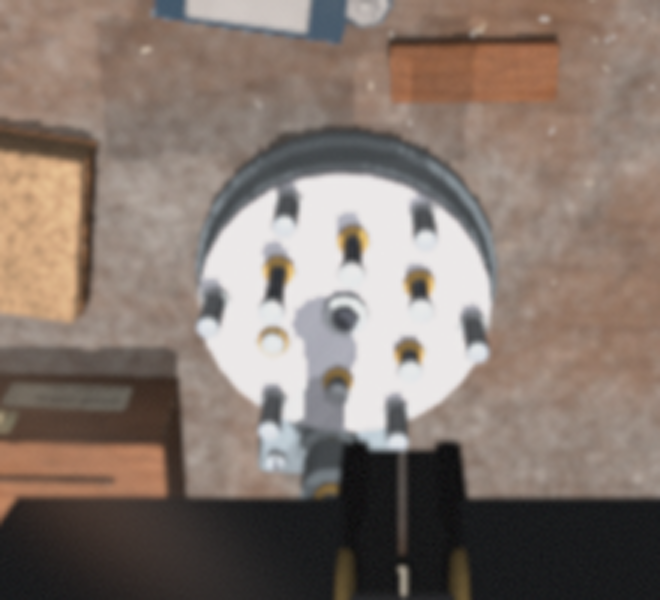

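```bash
python3 - <<'E'
from h import *
p=snap('wrist')
P=np.array([atz(p,148+u/3,102+v/3,.079)[:2] for u,v in((289,226),(425,238),(478,352),(397,440),(270,432),(208,325))])
c=P.mean(0);d=P-c;print(P.round(4).tolist(),c,np.hypot(*d.T),(np.degrees(np.arctan2(d[:,1],d[:,0]))%360).round(1))
print(atz(p,148+345/3,102+320/3,.06))
M=q(status.sense()['ee_rot']);print(tool([.5,-.19,.33],87),M.round(3).tolist())
E
```

```text
[[0.5516, -0.137], [0.5557, -0.0722], [0.6179, -0.0421], [0.6728, -0.0808], [0.6696, -0.1475], [0.6065, -0.1773]] [ 0.61233819 -0.10950267] [0.06666993 0.0677754  0.06760012 0.0668923  0.0687018  0.06808506] [204.4 146.6  85.3  25.4 326.4 265. ]
[ 0.61195111 -0.10975673  0.06      ]
[array([-0.0313, -0.0971,  0.1035]), array([0.0301, 0.2022, 0.0924])] [[-0.979, -0.042, 0.201], [-0.037, 0.999, 0.029], [-0.202, 0.021, -0.979]]
```

```bash
python3 -m pendant '[{"dx":0,"dy":0,"dz":0,"ax":0.015,"ay":0.1,"az":0.045,"gripper":1},{"dx":0,"dy":0,"dz":0,"ax":0.015,"ay":0.1,"az":0.045,"gripper":1},{"dx":-0.015,"dy":-0.013,"dz":0.032,"ax":0,"ay":0,"az":0,"gripper":1},{"dx":-0.015,"dy":-0.013,"dz":0.032,"ax":0,"ay":0,"az":0,"gripper":1},{"dx":-0.015,"dy":-0.013,"dz":0.032,"ax":0,"ay":0,"az":0,"gripper":1},{"dx":-0.015,"dy":-0.013,"dz":0.032,"ax":0,"ay":0,"az":0,"gripper":1},{"dx":-0.015,"dy":-0.013,"dz":0.032,"ax":0,"ay":0,"az":0,"gripper":1},{"dx":-0.015,"dy":-0.013,"dz":0.032,"ax":0,"ay":0,"az":0,"gripper":1},{"dx":-0.012,"dy":-0.01,"dz":0.03,"ax":0,"ay":0,"az":0,"gripper":1},{"dx":0,"dy":0,"dz":0,"ax":0,"ay":0,"az":0,"gripper":1},{"dx":0,"dy":0,"dz":0,"ax":0,"ay":0,"az":0,"gripper":1}]'
python3 - <<'E'
from h import *
for i in range(2): 
  p=snap('wrist','w3.png');s=status.sense();print(s['eef_pos'],tool([.545,-.185,.15],86))
c=np.array([.6115,-.115]);a=np.radians(np.arange(0,360,60)+26)
im=p['img'][:,:,::-1].copy()
for b in a:
    u=proj(p,[*(c+.068*np.array([np.cos(b),np.sin(b)])),.079])[0];cv2.circle(im,(int(u[0]),int(u[1])),3,(0,0,255),1)
cv2.imwrite('pics/w3m.png',im)
E
```

```text
time: 5.07
eef_pos: [0.5505, -0.1752, 0.1895]
ee_rot: [-0.013, 0.01, 1.0, -0.007]
contact_force: [-0.1, 0.2, -0.4]
finger_gap: 0.0002
[ 0.55024819 -0.17447392  0.1892131 ] [array([ 0.004 , -0.0101,  0.0395]), array([-0.0139, -0.0255,  0.0502])]
[ 0.55071497 -0.17472609  0.19087027] [array([ 0.0046, -0.0098,  0.0411]), array([-0.0137, -0.0225,  0.0501])]
```

View pics/w3m.png

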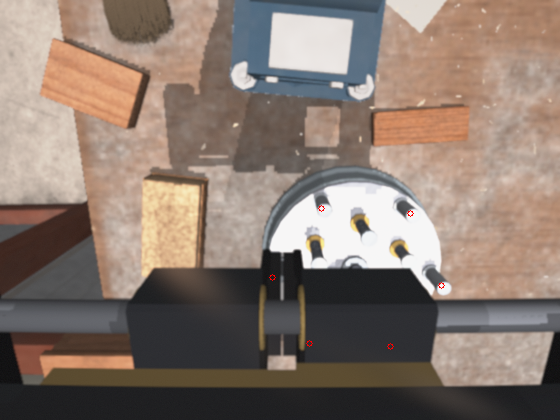

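```bash
python3 -m pendant '[{"dx":0.004,"dy":-0.006,"dz":0.02,"ax":-0.014,"ay":-0.022,"az":0.05,"gripper":1},{"dx":0,"dy":0,"dz":0.03,"ax":0,"ay":0,"az":0,"gripper":1},{"dx":0,"dy":0,"dz":0.03,"ax":0,"ay":0,"az":0,"gripper":1},{"dx":0,"dy":0,"dz":0.025,"ax":0,"ay":0,"az":0,"gripper":1},{"dx":0,"dy":0,"dz":0,"ax":0,"ay":0,"az":0,"gripper":1},{"dx":0,"dy":0,"dz":0,"ax":0,"ay":0,"az":0,"gripper":1}]'
python3 -c "
from h import *
print(tool([.545,-.180,.06],86))"
```

```text
time: 5.67
eef_pos: [0.5565, -0.1766, 0.0998]
ee_rot: [0.013, 0.031, 0.999, -0.001]
contact_force: [0.3, -0.4, -0.6]
finger_gap: 0.0004
[array([ 0.0122, -0.004 ,  0.0395]), array([-0.0019,  0.0255,  0.008 ])]
```

```bash
python3 -m pendant '[{"dx":0.012,"dy":-0.004,"dz":0,"ax":0,"ay":0.025,"az":0,"gripper":1},{"dx":0,"dy":0,"dz":0.02,"ax":0,"ay":0,"az":0,"gripper":1},{"dx":0,"dy":0,"dz":0.018,"ax":0,"ay":0,"az":0,"gripper":1},{"dx":0,"dy":0,"dz":0,"ax":0,"ay":0,"az":0,"gripper":1},{"dx":0,"dy":0,"dz":0,"ax":0,"ay":0,"az":0,"gripper":1}]'
python3 -c "
from h import *
print(tool([.545,-.180,.06],86), tool([.545,-.119,.06],86))"
```

```text
time: 6.08
eef_pos: [0.5498, -0.1812, 0.075]
ee_rot: [0.007, 0.029, 1.0, -0.002]
contact_force: [0.8, 0.9, 0.1]
finger_gap: 0.0007
[array([0.0051, 0.0009, 0.0149]), array([-0.0043,  0.0143,  0.0111])] [array([0.0087, 0.0618, 0.0146]), array([-0.0043,  0.0143,  0.0111])]
```

```bash
python3 -m pendant '[{"dx":0.006,"dy":0,"dz":0.016,"ax":0,"ay":0.01,"az":0,"gripper":1},{"dx":0,"dy":0,"dz":0,"ax":0,"ay":0,"az":0,"gripper":1},{"dx":0,"dy":0.008,"dz":0,"ax":0,"ay":0,"az":0,"gripper":1},{"dx":0,"dy":0.008,"dz":0,"ax":0,"ay":0,"az":0,"gripper":1},{"dx":0,"dy":0.008,"dz":0,"ax":0,"ay":0,"az":0,"gripper":1},{"dx":0,"dy":0.008,"dz":0,"ax":0,"ay":0,"az":0,"gripper":1}]'
python3 -c "
from h import *
print(tool([.545,-.119,.06],86))"
```

```text
time: 6.58
eef_pos: [0.5454, -0.1529, 0.0635]
ee_rot: [0.003, 0.031, 0.999, -0.006]
contact_force: [-8.0, -9.6, 2.3]
finger_gap: 0.0003
[array([0.0026, 0.0339, 0.0031]), array([-0.0109,  0.0059,  0.0069])]
```

```bash
python3 -m pendant '[{"dx":0.001,"dy":0.008,"dz":0,"ax":0,"ay":0,"az":0,"gripper":1},{"dx":0.001,"dy":0.008,"dz":0,"ax":0,"ay":0,"az":0,"gripper":1},{"dx":0,"dy":0.007,"dz":0,"ax":0,"ay":0,"az":0,"gripper":1}]'
python3 -c "
from h import *
print(tool([.545,-.119,.06],86))"
```

```text
time: 6.83
eef_pos: [0.54, -0.1351, 0.0636]
ee_rot: [-0.001, 0.033, 0.999, -0.01]
contact_force: [-2.4, -2.8, 0.2]
finger_gap: 0.0002
[array([-0.0039,  0.0164,  0.0032]), array([-0.0208, -0.0017,  0.0036])]
```

```bash
python3 -m pendant '[{"dx":0,"dy":0.008,"dz":0,"ax":0,"ay":0,"az":0,"gripper":1},{"dx":0,"dy":0.006,"dz":0,"ax":0,"ay":0,"az":0,"gripper":1},{"dx":0,"dy":0,"dz":0,"ax":0,"ay":0,"az":0,"gripper":1},{"dx":0,"dy":0,"dz":0,"ax":0,"ay":0,"az":0,"gripper":1}]'
python3 - <<'E'
from h import *
print(status.sense()['contact_force'],tool([.545,-.119,.06],86))
t=snap('top','t1.png');a=t['img'][110:230,200:340,::-1]
cv2.imwrite('pics/t1c.png',cv2.resize(np.ascontiguousarray(a),None,fx=4,fy=4,interpolation=cv2.INTER_CUBIC))
E
```

```text
time: 7.17
eef_pos: [0.5415, -0.1157, 0.0637]
ee_rot: [-0.001, 0.031, 0.999, -0.009]
contact_force: [-0.5, -0.0, 0.7]
finger_gap: 0.0002
[-0.49867401 -0.03741274  0.70210287] [array([-0.0037, -0.003 ,  0.0038]), array([-0.019 , -0.001 ,  0.0077])]
```

```bash
python3 -m pendant '[{"dx":0,"dy":0,"dz":-0.03,"ax":0,"ay":0,"az":0,"gripper":1},{"dx":0,"dy":0,"dz":-0.04,"ax":0,"ay":0,"az":0,"gripper":1},{"dx":0.01,"dy":0,"dz":-0.04,"ax":0,"ay":0,"az":0,"gripper":1},{"dx":0.015,"dy":0,"dz":-0.04,"ax":0,"ay":0,"az":0,"gripper":1},{"dx":0.015,"dy":0,"dz":-0.04,"ax":0,"ay":0,"az":0,"gripper":1},{"dx":0.015,"dy":0,"dz":-0.04,"ax":0,"ay":0,"az":0,"gripper":1},{"dx":0.015,"dy":0,"dz":-0.04,"ax":0,"ay":0,"az":0,"gripper":1},{"dx":0.015,"dy":0,"dz":-0.04,"ax":0,"ay":-0.1,"az":0,"gripper":1},{"dx":0,"dy":0,"dz":0,"ax":0,"ay":-0.12,"az":0,"gripper":1},{"dx":0,"dy":0,"dz":0,"ax":0,"ay":-0.1,"az":0,"gripper":1},{"dx":0,"dy":0,"dz":0,"ax":0,"ay":0,"az":0,"gripper":1},{"dx":0,"dy":0,"dz":0,"ax":0,"ay":0,"az":0,"gripper":1}]'
python3 - <<'E'
from h import *
p=snap('wrist','w4.png')
u=proj(p,[.612,-.115,.047])[0];print(u)
x0,y0=int(u[0])-90,int(u[1])-90
x0=max(0,min(560-200,x0));y0=max(0,min(420-200,y0));print(x0,y0)
cv2.imwrite('pics/w4c.png',cv2.resize(np.ascontiguousarray(p['img'][y0:y0+200,x0:x0+200,::-1]),None,fx=3,fy=3,interpolation=cv2.INTER_CUBIC))
E
```

```text
time: 8.22
eef_pos: [0.4606, -0.0976, 0.3753]
ee_rot: [0.126, 0.024, 0.992, -0.008]
contact_force: [-0.4, -0.1, -0.7]
finger_gap: 0.0006
[276.07256862 200.15779866]
186 110
```

View pics/w4c.png

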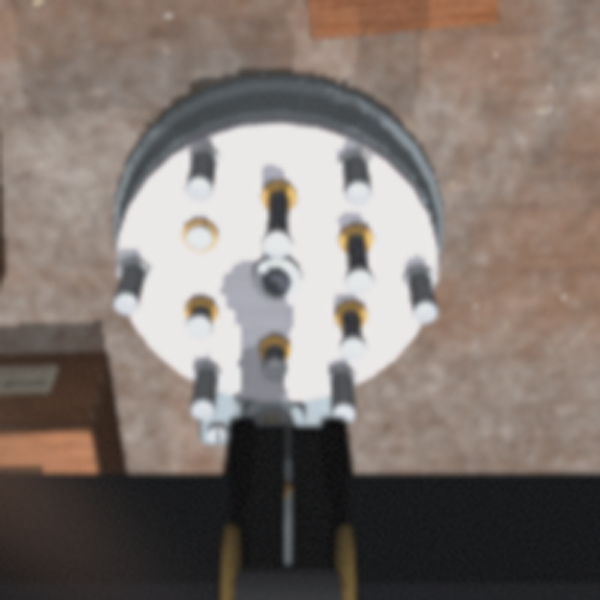

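```bash
python3 -m pendant '[{"dx":0,"dy":0,"dz":0,"ax":0,"ay":0.12,"az":0,"gripper":1},{"dx":0,"dy":0,"dz":0,"ax":0,"ay":0.12,"az":0,"gripper":1},{"dx":-0.03,"dy":0,"dz":0,"ax":0,"ay":0,"az":0,"gripper":1},{"dx":-0.03,"dy":0,"dz":0,"ax":0,"ay":0,"az":0,"gripper":1},{"dx":-0.03,"dy":0,"dz":0,"ax":0,"ay":0,"az":0,"gripper":1},{"dx":-0.03,"dy":0,"dz":0,"ax":0,"ay":0,"az":0,"gripper":1},{"dx":-0.03,"dy":0,"dz":0,"ax":0,"ay":0,"az":0,"gripper":1},{"dx":-0.03,"dy":0,"dz":0,"ax":0,"ay":0,"az":0,"gripper":1},{"dx":0,"dy":0,"dz":0,"ax":0,"ay":0,"az":0,"gripper":1},{"dx":0,"dy":0,"dz":0,"ax":0,"ay":0,"az":0,"gripper":1}]'
python3 -c "
from h import *
print(tool([.653,-.119,.25],86))
t=snap('top');print([(r['point'],r['score']) for r in models.find_in(t,'stop_rod')])"
```

```text
time: 9.1
eef_pos: [0.6503, -0.1096, 0.3602]
ee_rot: [-0.012, 0.029, 0.999, -0.008]
contact_force: [-0.8, -0.6, -0.6]
finger_gap: 0.0006
[array([-0.0058, -0.0073,  0.1102]), array([-0.0175, -0.0231,  0.0121])]
[([0.6537, -0.1201, 0.2177], 0.79), ([0.6203, -0.1329, 0.0474], 0.75), ([0.5805, -0.2813, 0.0303], 0.54)]
```

```bash
python3 -m pendant '[{"dx":-0.005,"dy":-0.009,"dz":0,"ax":-0.017,"ay":-0.022,"az":0,"gripper":1},{"dx":0,"dy":0,"dz":0.035,"ax":0,"ay":0,"az":0,"gripper":1},{"dx":0,"dy":0,"dz":0.035,"ax":0,"ay":0,"az":0,"gripper":1},{"dx":0,"dy":0,"dz":0.025,"ax":0,"ay":0,"az":0,"gripper":1},{"dx":0,"dy":0,"dz":0,"ax":0,"ay":0,"az":0,"gripper":1},{"dx":0,"dy":0,"dz":0,"ax":0,"ay":0,"az":0,"gripper":1}]'
python3 -c "
from h import *
print(tool([.653,-.119,.222],86))"
```

```text
time: 9.7
eef_pos: [0.6515, -0.1247, 0.2714]
ee_rot: [0.008, 0.032, 0.999, 0.0]
contact_force: [-0.4, 0.2, 0.9]
finger_gap: 0.0005
[array([-0.0003,  0.0058,  0.0494]), array([0.0009, 0.0167, 0.0067])]
```

```bash
python3 -m pendant '[{"dx":-0.001,"dy":0.005,"dz":0.015,"ax":0,"ay":0.015,"az":0,"gripper":1},{"dx":0,"dy":0,"dz":0.015,"ax":0,"ay":0,"az":0,"gripper":1},{"dx":0,"dy":0,"dz":0.01,"ax":0,"ay":0,"az":0,"gripper":1},{"dx":0,"dy":0,"dz":0,"ax":0,"ay":0,"az":0,"gripper":1},{"dx":0,"dy":0,"dz":0,"ax":0,"ay":0,"az":0,"gripper":1}]'
python3 -c "
from h import *
print(tool([.653,-.119,.218],86))"
```

```text
time: 10.12
eef_pos: [0.6559, -0.1213, 0.2385]
ee_rot: [0.007, 0.033, 0.999, 0.0]
contact_force: [-0.7, -0.1, -0.1]
finger_gap: 0.0005
[array([0.0033, 0.0021, 0.0204]), array([0.0006, 0.0142, 0.0041])]
```

```bash
for i in 1; do python3 -m pendant '[{"dx":0,"dy":0,"dz":0.006,"ax":0,"ay":0,"az":0,"gripper":1},{"dx":0,"dy":0,"dz":0.006,"ax":0,"ay":0,"az":0,"gripper":1},{"dx":0,"dy":0,"dz":0.004,"ax":0,"ay":0,"az":0,"gripper":1}]'; done
python3 -c "
from h import *
print(tool([.653,-.119,.179],86))"
```

```text
time: 10.37
eef_pos: [0.6581, -0.1213, 0.225]
ee_rot: [0.01, 0.033, 0.999, -0.0]
contact_force: [-0.5, -0.2, 0.3]
finger_gap: 0.0005
[array([0.0062, 0.002 , 0.0459]), array([0.0004, 0.0199, 0.0047])]
```

```bash
python3 -m pendant '[{"dx":0.006,"dy":0.002,"dz":0,"ax":0,"ay":0.02,"az":0,"gripper":1},{"dx":0,"dy":0,"dz":0.004,"ax":0,"ay":0,"az":0,"gripper":1},{"dx":0,"dy":0,"dz":0.004,"ax":0,"ay":0,"az":0,"gripper":1},{"dx":0.001,"dy":0,"dz":0.005,"ax":0,"ay":0,"az":0,"gripper":1},{"dx":0,"dy":0,"dz":0.005,"ax":0,"ay":0,"az":0,"gripper":1}]'
python3 -c "
from h import *
print(tool([.653,-.119,.179],86))"
```

```text
time: 10.78
eef_pos: [0.6519, -0.1188, 0.2077]
ee_rot: [0.001, 0.033, 0.999, -0.0]
contact_force: [-2.0, 0.4, 3.8]
finger_gap: 0.0005
[array([-0.0011, -0.0001,  0.0287]), array([-0.0001,  0.0018,  0.0048])]
```

```bash
python3 -m pendant '[{"dx":0,"dy":0,"dz":0.005,"ax":0,"ay":0,"az":0,"gripper":1},{"dx":0,"dy":0,"dz":0.005,"ax":0,"ay":0,"az":0,"gripper":1},{"dx":0,"dy":0,"dz":0.005,"ax":0,"ay":0,"az":0,"gripper":1}]'
python3 -m pendant '[{"dx":0,"dy":0,"dz":0.003,"ax":0,"ay":0,"az":0,"gripper":1},{"dx":0,"dy":0,"dz":0.003,"ax":0,"ay":0,"az":0,"gripper":1}]'
python3 -c "
from h import *
print(tool([.653,-.119,.179],86))"
```

```text
time: 11.03
eef_pos: [0.6518, -0.1188, 0.1922]
ee_rot: [0.001, 0.033, 0.999, -0.0]
contact_force: [-1.2, -0.3, 3.1]
finger_gap: 0.0005
time: 11.2
eef_pos: [0.6518, -0.1188, 0.185]
ee_rot: [0.001, 0.033, 0.999, 0.0]
contact_force: [-0.2, -0.1, 3.9]
finger_gap: 0.0007
[array([-0.0012, -0.0001,  0.006 ]), array([0.0001, 0.0026, 0.0046])]
```

Now in small steps.

```bash
python3 -m pendant '[{"dx":0,"dy":0,"dz":0.002,"ax":0,"ay":0,"az":0,"gripper":1}]'
python3 -m pendant '[{"dx":0,"dy":0,"dz":0.001,"ax":0,"ay":0,"az":0,"gripper":1}]'
python3 -m pendant '[{"dx":0,"dy":0,"dz":0.001,"ax":0,"ay":0,"az":0,"gripper":1}]'
```

```text
time: 11.28
eef_pos: [0.6518, -0.1188, 0.1825]
ee_rot: [0.001, 0.033, 0.999, 0.0]
contact_force: [-1.1, 0.1, 3.0]
finger_gap: 0.0004
time: 11.37
eef_pos: [0.6518, -0.1188, 0.1811]
ee_rot: [0.001, 0.033, 0.999, -0.0]
contact_force: [-0.2, -0.0, 3.0]
finger_gap: 0.0001
time: 11.45
eef_pos: [0.6518, -0.1188, 0.1799]
ee_rot: [0.001, 0.033, 0.999, 0.0]
contact_force: [-0.8, -0.2, 3.3]
finger_gap: 0.0002
```

```bash
python3 -m pendant '[{"dx":0,"dy":0,"dz":0.001,"ax":0,"ay":0,"az":0,"gripper":1}]'
python3 -m pendant '[{"dx":0,"dy":0,"dz":0.001,"ax":0,"ay":0,"az":0,"gripper":1}]'
python3 -m pendant '[{"dx":0,"dy":0,"dz":0.001,"ax":0,"ay":0,"az":0,"gripper":1}]'
```

```text
time: 11.53
eef_pos: [0.6518, -0.1188, 0.1789]
ee_rot: [0.001, 0.033, 0.999, 0.0]
contact_force: [-0.8, -0.4, 2.6]
finger_gap: 0.0003
time: 11.62
eef_pos: [0.6518, -0.1188, 0.1779]
ee_rot: [0.001, 0.033, 0.999, 0.0]
contact_force: [-0.8, 0.6, 3.1]
finger_gap: 0.0005
time: 11.7
eef_pos: [0.6518, -0.1188, 0.177]
ee_rot: [0.001, 0.033, 0.999, 0.0]
contact_force: [-1.4, 0.1, 5.2]
finger_gap: 0.0006
```

```bash
python3 -m pendant '[{"dx":0,"dy":0,"dz":0.0007,"ax":0,"ay":0,"az":0,"gripper":1}]'
python3 -c "
from h import *
import time
print(status.sense()['contact_force'])"
```

```text
time: 11.78
eef_pos: [0.6519, -0.1188, 0.1767]
ee_rot: [0.001, 0.033, 0.999, 0.0]
contact_force: [-1.7, 0.8, 6.4]
finger_gap: 0.0008
[-1.68331638  0.77519524  6.39900911]
```

```bash
python3 -m pendant '[{"dx":0,"dy":0,"dz":0.001,"ax":0,"ay":0,"az":0,"gripper":1}]'
python3 -m pendant '[{"dx":0,"dy":0,"dz":0.001,"ax":0,"ay":0,"az":0,"gripper":1}]'
```

```text
time: 11.87
eef_pos: [0.6519, -0.1188, 0.1766]
ee_rot: [0.001, 0.033, 0.999, 0.0]
contact_force: [-2.3, 0.1, 7.2]
finger_gap: 0.0003
time: 11.95
eef_pos: [0.6519, -0.1188, 0.1766]
ee_rot: [0.002, 0.033, 0.999, 0.0]
contact_force: [-2.7, 1.2, 7.4]
finger_gap: 0.0009
```

```bash
python3 -m pendant '[{"dx":0,"dy":0,"dz":0.002,"ax":0,"ay":0,"az":0,"gripper":1},{"dx":0,"dy":0,"dz":0.002,"ax":0,"ay":0,"az":0,"gripper":1}]'
```

```text
time: 12.12
eef_pos: [0.6519, -0.1188, 0.176]
ee_rot: [0.002, 0.033, 0.999, 0.0]
contact_force: [-4.6, -0.1, 12.4]
finger_gap: 0.0003
```

```bash
python3 -m pendant '[{"dx":0,"dy":0,"dz":-0.002,"ax":0,"ay":0,"az":0,"gripper":1},{"dx":0,"dy":0,"dz":-0.01,"ax":0,"ay":0,"az":0,"gripper":1},{"dx":0,"dy":0,"dz":-0.03,"ax":0,"ay":0,"az":0,"gripper":1},{"dx":0,"dy":0,"dz":-0.04,"ax":0,"ay":0,"az":0,"gripper":1},{"dx":0,"dy":0,"dz":-0.04,"ax":0,"ay":0,"az":0,"gripper":1},{"dx":0.03,"dy":0,"dz":-0.03,"ax":0,"ay":0,"az":0,"gripper":1},{"dx":0.04,"dy":0,"dz":-0.03,"ax":0,"ay":0,"az":0,"gripper":1},{"dx":0.04,"dy":0,"dz":-0.03,"ax":0,"ay":0,"az":0,"gripper":1},{"dx":0.04,"dy":0,"dz":0,"ax":0,"ay":0,"az":0,"gripper":1},{"dx":0.03,"dy":0,"dz":0,"ax":0,"ay":-0.12,"az":0,"gripper":1},{"dx":0,"dy":0,"dz":0,"ax":0,"ay":-0.12,"az":0,"gripper":1},{"dx":0,"dy":0,"dz":0,"ax":0,"ay":0,"az":0,"gripper":1}]'
python3 - <<'E'
from h import *
p=snap('wrist','w5.png');t=snap('top');s=snap('scene')
for x in(t,s): print([(np.round(r['point'],4),r['score']) for r in models.find_in(x,'stop_rod')][:2])
f=lambda p,X,w:cv2.resize(np.ascontiguousarray(p['img'][(v:=max(0,min(420-w,int(proj(p,X)[0][1])-w//2))):v+w,(u:=int(proj(p,X)[0][0])-w//2):u+w,::-1]),(400,400),interpolation=cv2.INTER_CUBIC)
cv2.imwrite('pics/f.png',cv2.hconcat([f(p,[.612,-.115,.047],180),f(s,[.63,-.12,.08],120)]))
E
```

```text
time: 13.12
eef_pos: [0.4791, -0.1071, 0.3803]
ee_rot: [0.113, 0.032, 0.993, -0.003]
contact_force: [0.1, 0.3, -0.9]
finger_gap: 0.0002
[(array([ 0.6533, -0.1201,  0.174 ]), 0.8)]
[(array([ 0.6556, -0.1241,  0.176 ]), 0.61)]
```

View pics/f.png

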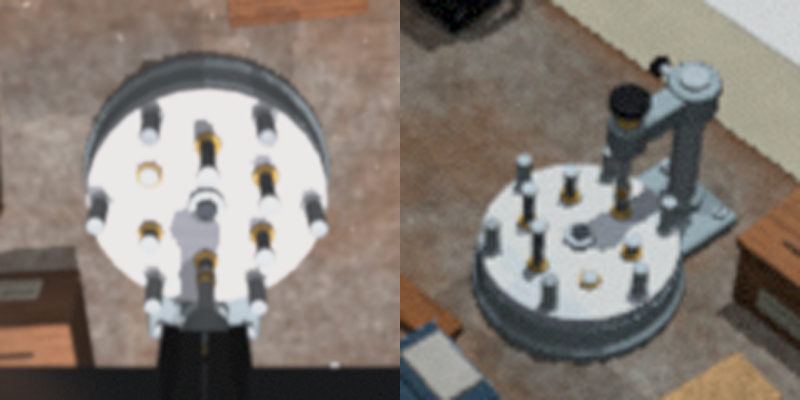

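```bash
python3 -c "
from station import finish_job
print(finish_job())"
```

```text
the job is handed in; nothing more can be done
None
```

The depth stop is on its third step and the job is handed in. The rod's foot rests on screw 3, and the clock read about 13 s when I finished.

- **Turret:** screw 2 was under the rod at the start. I pushed a front pin with the shut fingers to turn the turret one click clockwise, at about 12 N or less. The force on the fingers then fell to zero, so it had snapped in. A close picture showed screw 3 under the rod, with the other screws in the right order round it.
- **Rod:** I pressed the knob at a steady 3–4 N of sliding force until the force rose at a knob height of about 177 mm. I pressed on to 12.4 N, roughly 1 mm of foot spring, then let go straight up.
- **Last checks:** the knob's top stands at about 174–176 mm, going by two cameras and the last contact. The screw therefore works out at about 21 mm high, at the low end of screw 3's range and too tall for screw 2. The last picture shows the foot on the screw and the robot clear.
- **Not fully checked:** I did not measure the other things on the bench again. The robot never went near them, and the parts of them in the last picture look unmoved.
- **Disagreement:** one tilted wrist view put the turret's axis about 7 mm to the side of where the top and scene cameras had it. A closer look brought the estimates to within about 2 mm before I pushed.

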